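# Count to the third gap and push the tea tin in

### The arm

A 6-joint arm with a two-finger parallel gripper is mounted at the origin on a cart in front of the work surface, level with it; the furniture and walls round the work are solid. World frame = base frame: x ahead of the robot, y to its left, z up, the work surface at z = 0. Lengths are in m, angles in degrees, forces in N, time in s.
With the tool pointing down it reaches from about 0.25 to 0.8 m from the base axis. Payload 3.9 kg.
Tool frame: the origin (TCP) lies between the finger pads; the fingertips stand nose_length ahead of it and the grasp point (between the pads) lies 6 mm ahead of it (nose_length is the distance from the TCP to the fingertips, in m); z points along the fingers, y is the line along which they close (so a half turn about z gives the same grasp; the last joint's range is limited). The gripper opens to 85 mm and grips with 20 to 120 N. Pads are 22 mm wide; open, the fingers measure 114 mm over their backs; the gripper's body (76 mm by 85 mm) begins 54 mm behind the grasp point. The pads swing forward as they close: fully open they stand 13 mm farther back than shut.
Start: joints at [-72.651, 14.897, -7.913, 67.191, 0, 90], TCP at [0.157, -0.501, 0.256] pointing down, gripper open.
Joint ranges: [-159.42, 159.42], [-47.68, 98.78], [-73.54, 78.23], [-108.79, 121.32], [-90, 84.71], [-180, 180]. Speed limits (degrees/s): [147.25, 147.25, 180, 180, 180, 180].

### API

Orientations are given as [roll, pitch, yaw] about the fixed x, y, z axes, in that order (R = Rz(yaw) Ry(pitch) Rx(roll)).
In Python, from plant import observe, camera, camera_info, hand_in, nose_length gives the robot as it stands.
- The arm moves only by the tool move_arm, never from a script. Its argument "motion" is a list of rows, each an object of numbers: "tx", "ty", "tz": the shift along the tool's x, y, z in mm; "twist": the turn about the tool's z in rad. A call has 1 to 20 rows; each row shifts and turns the commanded pose from where the row before left it, along the tool's axes as they then stand; what a row does not reach is not made up. A row lasts 1/12 s, in which the tool goes at most 41.7 mm and 7.16 degrees, less where a joint would pass 70% of its speed; a pose out of reach is approached as far as the arm can. A call with a gripper value outside its range is refused whole. "claw" is the finger opening in mm, from 0 to 85.4, set as the call begins (left out, the last holds). The fingers move at their own pace and stop on an object; "grip_force" is the grip in N (left out, the last holds). Time passes only in rows, so rows that do not move let the fingers close. It gives the time, the measured TCP pose, the force, the opening and the grip force at its end, in the units of the state.
- observe(): the state, without advancing time (a new reading comes with each control period).
- camera(name): name is "side" or "top" or "wrist"; returns the picture (420x560x3 uint8, blue, green, red); there is no depth.
- camera_info(name): a dict with "fov_y" (degrees; the focal length in pixels is half the picture's height over the tangent of half this angle, whatever the lens; pixels are square), "cx", "cy" (the principal point, pixels), "eye" and "orientation" of the camera in the world. Camera axes: x right, y up, looking along -z (the intrinsics and any distortion apply to the point x, -y, -z); pixel columns grow to the right and rows downward; lengths in m; the calibration is good to about 2 mm. A picture is of the moment at which its call begins: read the wrist's pose just before it. camera_info takes no time and is no camera call; for the wrist camera it gives the pose at the moment of the call.
- hand_in(): hands the job in; it is judged then, once.
The state is a dict: "t": time; "joints": joint angles; "qvel": joint speeds; "tau": joint torques, N m; "tcp_pos": TCP position; "ee_rot": TCP orientation; "force": force on the tool from outside, world axes, zero at the start; "wrist_torque": the same for the moment, N m; "grip_width": opening from 0.0 (shut) to 1.0 (fully open); "grip_force": force on a finger pad.
Only numpy, scipy, OpenCV 4.12 (cv2) and the standard library are available. Lean on these libraries where they do the work, as an engineer would, in place of code of your own. Each camera call takes 0.05 s, during which the arm holds its last target. There are 200 camera calls.

### The job

With the gripper shut, count off the gaps of the wooden tin rack from its left end with a fingertip on its top rail: touch the rail over the first gap, then the second, then the third, filled gaps counting too, and go no further along it. Then push the loose tin that stands in front of the rack into that third gap, standing upright and fully home against the rack's back wall; only push it along the worktop, never lift it. Leave the tins already in the rack and the other things around it where they are, and finish clear of everything.

Things in the scene. Friction and masses are not known exactly. Their poses are not given: they have to be found in the camera images.
- rack: low fixed wooden rack, no floor, 336 mm wide (y), 48 deep (x), 58 high; +x to its back, +y to its left end seen from the robot. Origin on the worktop under mid-width. Back wall's inner face at x = +30 mm; end cheeks (6 mm thick, at y = +165 and -165) and 4 dividers run from x = -10 (open front) to +30. They make 5 gaps, each 50 to 70 mm wide, gap 1 at the left between cheek and div1
- rail: the rack's top rail, a rigid wooden strip 14 mm wide (x), 336 long (y), 12 thick, across the front of all gaps, part of the rack. Origin mid-underside, 46 mm above the worktop, at rack x = -1 mm; axes as the rack's; its upper face is 58 mm above the worktop. Beyond it hangs the wall cabinet: front at world x = 0.60 m, underside 440 mm above the worktop; keep the wrist clear of it
- div1: thin upright wooden divider 1 of 4 counted from the left, 6 mm thick (y) by 40 mm deep (x) by 45 mm high, fixed; origin under its middle, axes as the rack's (+y left). Between gaps 1 and 2. Its place along the rack is different every time
- div2: thin upright wooden divider 2 of 4 counted from the left, 6 mm thick (y) by 40 mm deep (x) by 45 mm high, fixed; origin under its middle, axes as the rack's (+y left). Between gaps 2 and 3. Its place along the rack is different every time
- div3: thin upright wooden divider 3 of 4 counted from the left, 6 mm thick (y) by 40 mm deep (x) by 45 mm high, fixed; origin under its middle, axes as the rack's (+y left). Between gaps 3 and 4. Its place along the rack is different every time
- div4: thin upright wooden divider 4 of 4 counted from the left, 6 mm thick (y) by 40 mm deep (x) by 45 mm high, fixed; origin under its middle, axes as the rack's (+y left). Between gaps 4 and 5. Its place along the rack is different every time
- tin: the tin to put away: plain metal, flat lid, 46 mm deep (x) by 38 mm wide (y) by 36 mm high, about 0.15 kg, loose, upright in front of the rack, turned up to 0.25 rad from its direction; origin mid-underside. Slides under a few newtons. Fully home its back touches the back wall: origin at rack x = +7 mm, its front 6 mm out of the gap
- tin_left: an equal tin, 46 mm deep (x) by 38 mm wide (y) by 36 mm high, loose, already in gap 2; origin in the middle of its underside. To be left alone
- tin_right: an equal tin, 46 mm deep (x) by 38 mm wide (y) by 36 mm high, loose, already in gap 4; origin in the middle of its underside. To be left alone
- jam_jar: jam jar, 64 mm across, 99 mm high, loose on the worktop to the right of the rack; origin in the middle of its underside. To be left alone
- prep_bowl: thin white bowl, 125 mm across, 44 mm high, loose on the worktop to the left of the rack; origin in the middle of its underside. To be left alone
Mind the look-alikes: they are no part of the job. Leave any turquoise or yellow look-alike of the tin alone.

How it is judged:
By the outcome, as a careful person would: the job done as asked, in the order asked, and still so for the second after the job is handed in, with the robot touching nothing.
It also fails if it takes over 64 s, if anything falls off the work surface, if the arm or the gripper's body presses on something with over 40 N, if the wrist force passes 120 N, or if a joint passes its speed limit or range.

## Working session

There is one attempt and no reset: what is moved stays moved. The work goes in short steps, Python scripts to look and compute and a tool call to move; the robot and the scene stay as the last step left them, time stands still between calls to the robot, and variables do not carry over. Pictures are saved under pics/ and viewed, at most 10 in all, crops included, and the job is handed in when it is done.

Besides the shell and the picture viewer there is one more tool, called after "Emit:" as name([rows], argument=value, ...), one row to a line, values as JSON. move_arm: Moves the arm, as the interface text tells. Its arguments: {"type":"object","properties":{"motion":{"type":"array","items":{"type":"object","properties":{"tx":{"type":"number"},"ty":{"type":"number"},"tz":{"type":"number"},"twist":{"type":"number"}}}},"claw":{"type":"number"},"grip_force":{"type":"number"}},"required":["motion"]}

```bash
mkdir -p pics; cat > h.py <<'E'
import numpy as np, cv2
from plant import *
from scipy.spatial.transform import Rotation as R
def rot(o):
    o=np.array(o,float)
    return o if o.shape==(3,3) else (R.from_quat(o).as_matrix() if o.size==4 else R.from_euler('xyz',o,degrees=True).as_matrix())
def ray(info,u,v):
    f=210/np.tan(np.radians(info['fov_y'])/2)
    d=np.array([(u-info['cx'])/f,-(v-info['cy'])/f,-1.])
    return np.array(info['eye']),rot(info['orientation'])@d
def onz(info,u,v,z):
    e,d=ray(info,u,v); return e+d*(z-e[2])/d[2]
def proj(info,p):
    f=210/np.tan(np.radians(info['fov_y'])/2)
    c=rot(info['orientation']).T@(np.array(p)-info['eye'])
    return info['cx']+f*c[0]/-c[2], info['cy']-f*c[1]/-c[2]
E
python3 - <<'E'
from h import *
print(nose_length if not callable(nose_length) else nose_length()); print(observe())
for n in('top','side','wrist'):
    i=camera_info(n);print(n,i); im=camera(n);cv2.imwrite(f'pics/{n}0.png',im)
a=cv2.imread('pics/top0.png');b=cv2.imread('pics/side0.png')
E
```

```text
0.025
{'t': 0.0, 'joints': array([-7.26481687e+01,  1.49358263e+01, -7.98648961e+00,  6.71912166e+01,
       -5.37782007e-04,  8.99996137e+01]), 'qvel': array([ 0.06834768, -0.00398256,  0.02105605, -0.05240668,  0.05168375,
       -0.01614013]), 'tau': array([-1.36246832e-03, -4.05672240e+01,  2.53924388e+01,  1.85260962e-02,
        3.01090377e-04,  5.35224387e-06]), 'tcp_pos': array([ 0.15637993, -0.50049236,  0.25545919]), 'ee_rot': array([-1.79886467e+02,  5.37015451e-04,  1.73522187e+01]), 'force': array([0.03527684, 0.08327564, 0.38145441]), 'wrist_torque': array([ 0.01628003, -0.00057449, -0.08029579]), 'grip_force': 0.0, 'grip_width': 0.9967995062861813}
top {'fov_y': 44.07409574972307, 'cx': 280.9931473339681, 'cy': 209.9159269244646, 'eye': array([0.39686449, 0.00419414, 1.25090378]), 'orientation': array([  4.24838999,  -1.252748  , -91.0997191 ])}
side {'fov_y': 49.38629244739789, 'cx': 282.1394534767345, 'cy': 206.9806410542632, 'eye': array([ 0.09882231, -0.95768514,  0.60141192]), 'orientation': array([ 6.27291778e+01,  1.12387534e-02, -2.22140045e+01])}
wrist {'fov_y': 64.17537556693229, 'cx': 278.98633786088163, 'cy': 205.06567526779116, 'eye': array([ 0.22605137, -0.4774314 ,  0.37278814]), 'orientation': array([-1.65835467e+01,  6.16107150e-02, -7.27179086e+01])}
```

View pics/top0.png

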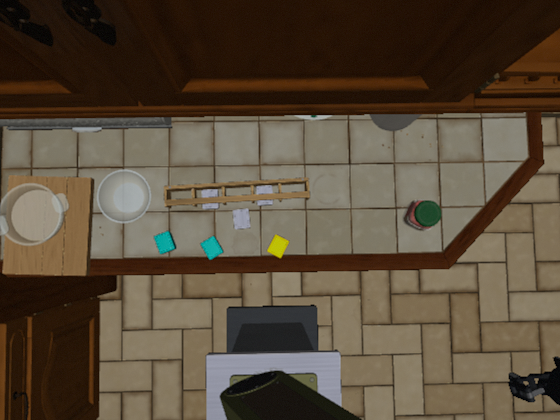

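View pics/side0.png

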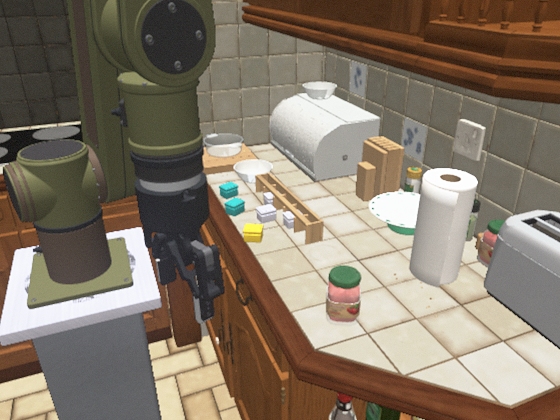

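The top view shows the rack at (165–309, 180–208), and in front of it a plain light tin at (241,219). Turquoise blocks stand at (165,243) and (211,247) and a yellow one at (278,246), both look-alikes. The tins already in the rack are at (210,198) and (264,195). The one meant is the plain tin at (241,219), since it is plain metal and loose in front of the rack. Next is an enlarged crop to confirm that.

```bash
python3 - <<'E'
from h import *
a=cv2.imread('pics/top0.png');c=cv2.resize(a[165:265,155:320],None,fx=4.8,fy=4.8,interpolation=cv2.INTER_CUBIC);cv2.imwrite('pics/crop0.png',c)
i=camera_info('top')
for n,u,v,z in(('tin',241,219,.036),('railL',165,206,.058),('railR',309,196,.058),('tl',210,198,.036),('tr',264,195,.036),('teal',211,247,.036),('yel',278,246,.036)):
    print(n,onz(i,u,v,z).round(3))
w=camera_info('wrist');s=observe();T=rot(s['ee_rot']);print('cam in tool',T.T@(np.array(w['eye'])-s['tcp_pos']), T.T@rot(w['orientation'])@[0,0,-1])
E
```

```text
tin [0.467 0.07  0.036]
railL [0.499 0.243 0.058]
railR [ 0.516 -0.089  0.058]
tl [0.518 0.142 0.036]
tr [0.522 0.015 0.036]
teal [0.403 0.141 0.036]
yel [ 0.402 -0.015  0.036]
cam in tool [ 0.07340054 -0.00151251 -0.11723041] [-2.85399550e-01  3.27163796e-04  9.58408571e-01]
```

View pics/crop0.png

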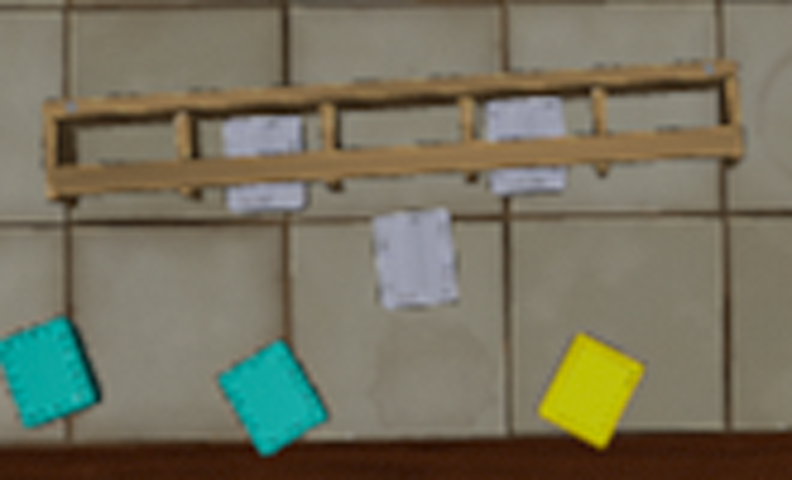

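The crop confirms it: the target is the plain metal tin at crop (416,258), just in front of gap 3, which lies between dividers at crop x ≈ 328 and 467. I'll go above it with the gripper shut.

Emit:
move_arm([
  {"tx": 25,"ty": -25},
  {"tx": 25,"ty": -25},
  {"tx": 25,"ty": -25},
  {"tx": 25,"ty": -25},
  {"tx": 25,"ty": -25},
  {"tx": 25,"ty": -25},
  {"tx": 25,"ty": -25},
  {"tx": 25,"ty": -25},
  {"tx": 25,"ty": -25},
  {"tx": 25,"ty": -25},
  {"tx": 25,"ty": -25},
  {"tx": 25,"ty": -25},
  {"tx": 25,"ty": -25},
  {"tx": 25,"ty": -25},
  {"tx": 25,"ty": -25},
  {"tx": 25,"ty": -25},
  {"twist": 0.12},
  {"twist": 0.12},
  {},
  {},
], claw=0)

```text
schema error: expected keys tx, ty, tz, twist
```

```bash
python3 - <<'E'
from h import *
import pickle
s=observe();print(s['t'],s['tcp_pos'],s['ee_rot'],s['grip_width'],s['force'])
i=camera_info('wrist');im=camera('wrist');cv2.imwrite('pics/w1.png',im);pickle.dump(i,open('w1.pkl','wb'))
print(i)
E
```

```text
0.15 [ 0.15640311 -0.50064615  0.25566301] [-1.79913992e+02  7.50744101e-04  1.73470018e+01] 1.001373911338686 [-0.10793241 -0.22622925 -0.75986957]
{'fov_y': 64.17537556693229, 'cx': 278.98633786088163, 'cy': 205.06567526779116, 'eye': array([ 0.22606811, -0.47748499,  0.37289459]), 'orientation': array([-1.65835482e+01,  4.71176757e-02, -7.27179131e+01])}
```

View pics/w1.png

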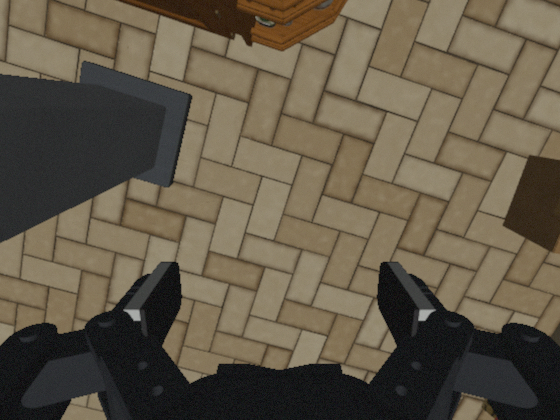

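The arm hasn't moved because every row needs all four keys. The wrist picture only shows the floor, with the open fingers at the bottom.

Emit:
move_arm([
  {"tx": 25,"ty": -25,"tz": 0,"twist": 0},
  {"tx": 25,"ty": -25,"tz": 0,"twist": 0},
  {"tx": 25,"ty": -25,"tz": 0,"twist": 0},
  {"tx": 25,"ty": -25,"tz": 0,"twist": 0},
  {"tx": 25,"ty": -25,"tz": 0,"twist": 0},
  {"tx": 25,"ty": -25,"tz": 0,"twist": 0},
  {"tx": 25,"ty": -25,"tz": 0,"twist": 0},
  {"tx": 25,"ty": -25,"tz": 0,"twist": 0},
  {"tx": 25,"ty": -25,"tz": 0,"twist": 0},
  {"tx": 25,"ty": -25,"tz": 0,"twist": 0},
  {"tx": 25,"ty": -25,"tz": 0,"twist": 0},
  {"tx": 25,"ty": -25,"tz": 0,"twist": 0},
  {"tx": 25,"ty": -25,"tz": 0,"twist": 0},
  {"tx": 25,"ty": -25,"tz": 0,"twist": 0},
  {"tx": 25,"ty": -25,"tz": 0,"twist": 0},
  {"tx": 25,"ty": -25,"tz": 0,"twist": 0},
  {"tx": 0,"ty": 0,"tz": 0,"twist": 0.12},
  {"tx": 0,"ty": 0,"tz": 0,"twist": 0.12},
  {"tx": 0,"ty": 0,"tz": 0,"twist": 0},
  {"tx": 0,"ty": 0,"tz": 0,"twist": 0},
], claw=0)

```text
t: 1.87
tcp_pos: [0.4189, 0.0001, 0.2561]
ee_rot: [180.0, 0.0, 3.8]
force: [-0.3, 0.5, 0.2]
grip_width: -0.001
grip_force: 0.0
```

```bash
python3 - <<'E'
from h import *
import pickle
s=observe();print(s['t'],s['tcp_pos'],s['ee_rot'],s['grip_width'],s['force'])
i=camera_info('wrist');im=camera('wrist');cv2.imwrite('pics/w2.png',im);pickle.dump(i,open('w2.pkl','wb'))
print(i)
E
```

```text
1.8667 [4.18886443e-01 1.18455994e-04 2.56128097e-01] [1.79999712e+02 2.89124747e-02 3.79398492e+00] -0.0011518470216128863 [-0.25836142  0.49367675  0.23287382]
{'fov_y': 64.17537556693229, 'cx': 278.98633786088163, 'cy': 205.06567526779116, 'eye': array([0.49170026, 0.00657983, 0.3733303 ]), 'orientation': array([-1.66049992e+01, -3.27112411e-02, -8.62737499e+01])}
```

View pics/w2.png

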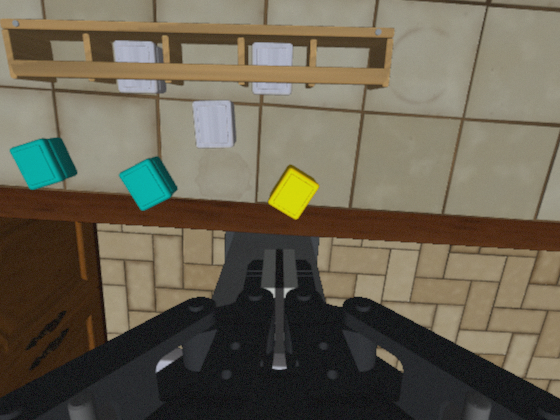

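The wrist view shows the whole rack: rail ends at about (12,72) and (388,77), dividers near columns 87, 166, 242 and 313, and the plain tin at (213,124). I'll move left for a second view to triangulate.

Emit:
move_arm([
  {"tx": 0,"ty": -27,"tz": 0,"twist": 0},
  {"tx": 0,"ty": -27,"tz": 0,"twist": 0},
  {"tx": 0,"ty": -27,"tz": 0,"twist": 0},
  {"tx": 0,"ty": -27,"tz": 0,"twist": 0},
  {"tx": 0,"ty": 0,"tz": 0,"twist": 0},
  {"tx": 0,"ty": 0,"tz": 0,"twist": 0},
  {"tx": 0,"ty": 0,"tz": 0,"twist": 0},
])

```text
t: 2.5
tcp_pos: [0.4155, 0.0601, 0.2574]
ee_rot: [-177.8, 0.0, 6.7]
force: [-0.8, -1.0, 0.9]
grip_width: -0.001
grip_force: 0.0
```

```bash
python3 - <<'E'
from h import *
import pickle
s=observe();print(s['t'],s['tcp_pos'],s['ee_rot'])
i=camera_info('wrist');im=camera('wrist');cv2.imwrite('pics/w3.png',im);pickle.dump(i,open('w3.pkl','wb'))
a=cv2.imread('pics/w2.png')[15:165,0:400]; j=pickle.load(open('w2.pkl','rb'))
c=[int(round(proj(i,onz(j,200,70,.05))[0])-200)]
print(c)
b=im[15:165,max(0,c[0]):max(0,c[0])+400]
cv2.imwrite('pics/pair.png',np.vstack([cv2.resize(x,(800,300),interpolation=cv2.INTER_CUBIC) for x in(a,b)]))
E
```

```text
2.5 [0.4154625  0.06009565 0.25740655] [-1.77766792e+02  1.72836371e-02  6.73329669e+00]
[82]
```

View pics/pair.png

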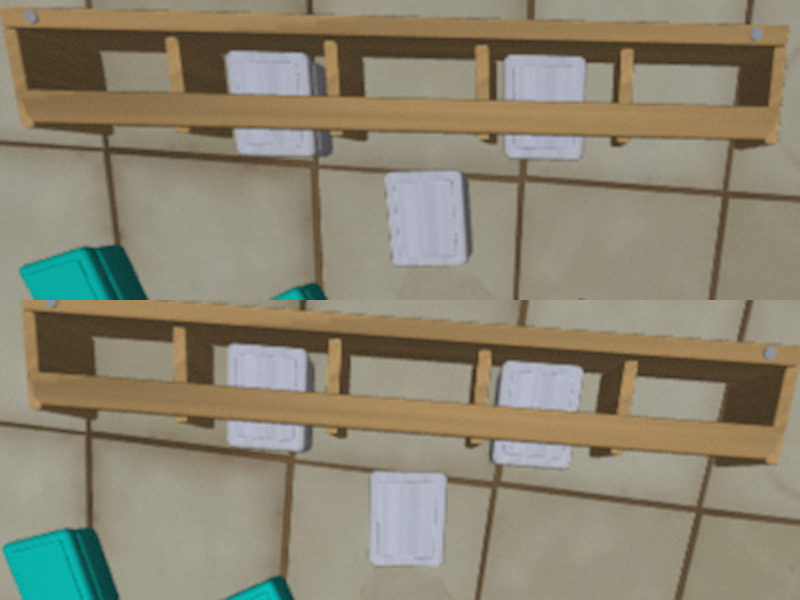

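Each half of the pair shows the rail, four divider tops and the tin lid clearly. Lid corners in the upper half are about (386,172), (464,171), (467,265) and (392,266). I'll triangulate and also check why the move fell short.

```bash
python3 - <<'E'
from h import *
import pickle
s=observe();print(s['t'],s['joints'].round(2),s['qvel'].round(2),s['tcp_pos'],s['ee_rot'])
print(camera_info('wrist')['eye'],pickle.load(open('w3.pkl','rb'))['eye'])
A=pickle.load(open('w2.pkl','rb'));B=pickle.load(open('w3.pkl','rb'))
P={'railL':((25,108),(35,389)),'railR':((779,123),(774,443)),'screwL':((31,17),(53,301)),'screwR':((756,34),(769,353)),
'd1':((172,40),(180,328)),'d2':((331,42),(335,340)),'d3':((482,46),(485,350)),'d4':((627,50),(631,361)),
'tTL':((387,173),(371,474)),'tTR':((463,172),(445,474)),'tBR':((467,264),(443,565)),'tBL':((393,265),(371,564))}
zz=dict(r=.058,s=.058,d=.045,t=.036);O={}
for n,((a,b),(c,d)) in P.items():
    pa=(a/2,b/2+15);pb=(c/2+82,(d-300)/2+15)
    e1,d1=ray(A,*pa);e2,d2=ray(B,*pb)
    t=np.linalg.lstsq(np.c_[d1,-d2],e2-e1,rcond=None)[0]
    p=onz(A,*pa,zz[n[0]]);q=onz(B,*pb,zz[n[0]])
    O[n]=(p+q)/2
    print(n,'tri',((e1+t[0]*d1+e2+t[1]*d2)/2).round(4),'planeA',p.round(4),'planeB',q.round(4))
r=O['railL']-O['railR'];yaw=np.arctan2(-r[0],r[1]);print('len',np.hypot(*r[:2]),'yaw',np.degrees(yaw))
mid=(O['railL']+O['railR'])/2;X=np.array([np.cos(yaw),np.sin(yaw)]);Y=np.array([-X[1],X[0]])
org=mid[:2]+.001*X;print('rack origin',org)
ds=[168-3+0]+[float((O[f'd{k}'][:2]-org)@Y*1000) for k in(1,2,3,4)]+[-165];print('divs',np.round(ds,1))
for k in range(5):
    yc=(ds[k]+ds[k+1])/2/1000;p=org-.001*X+yc*Y;print('gap',k+1,'w',ds[k]-ds[k+1]-6,'rail pt',p.round(4))
C=np.array([O[k][:2] for k in('tTL','tTR','tBR','tBL')]);c=C.mean(0);f=C[:2].mean(0)-C[2:].mean(0)
print('tin',c,'rackframe',(c-org)@X,(c-org)@Y,'yaw',np.degrees(np.arctan2(f[1],f[0])),np.linalg.norm(f),np.linalg.norm(C[0]-C[1]))
E
```

```text
2.55 [  6.65   4.56 -20.75  64.72   2.24 179.93] [-0.14 -0.07 -0.09 -0.01  0.09  0.07] [0.41548135 0.06004291 0.25739731] [-1.77759190e+02  1.72094242e-02  6.71612351e+00]
[0.48844984 0.06564069 0.37451619] [0.48844614 0.06572616 0.37453649]
railL tri [0.507  0.2409 0.0586] planeA [0.5069 0.2413 0.058 ] planeB [0.5073 0.2412 0.058 ]
railR tri [ 0.5242 -0.0957  0.0368] planeA [ 0.5222 -0.0893  0.058 ] planeB [ 0.522  -0.0856  0.058 ]
screwL tri [0.5425 0.2294 0.063 ] planeA [0.5433 0.233  0.058 ] planeB [0.5434 0.232  0.058 ]
screwR tri [ 0.5569 -0.0741  0.0571] planeA [ 0.5568 -0.0738  0.058 ] planeB [ 0.5567 -0.0737  0.058 ]
d1 tri [0.5406 0.1814 0.045 ] planeA [0.5402 0.1813 0.045 ] planeB [0.541  0.1814 0.045 ]
d2 tri [0.5445 0.1121 0.0413] planeA [0.544  0.1109 0.045 ] planeB [0.5438 0.1115 0.045 ]
d3 tri [0.5474 0.0442 0.0419] planeA [0.5467 0.0439 0.045 ] planeB [0.5471 0.0444 0.045 ]
d4 tri [ 0.5498 -0.0208  0.0438] planeA [ 0.5493 -0.0207  0.045 ] planeB [ 0.5498 -0.0205  0.045 ]
tTL tri [0.4892 0.0907 0.0278] planeA [0.4898 0.0887 0.036 ] planeB [0.4886 0.0901 0.036 ]
tTR tri [0.4928 0.0541 0.0223] planeA [0.4926 0.0522 0.036 ] planeB [0.4928 0.0545 0.036 ]
tBR tri [0.4489 0.0494 0.034 ] planeA [0.4488 0.0491 0.036 ] planeB [0.4495 0.0495 0.036 ]
tBL tri [0.4462 0.0853 0.0392] planeA [0.4459 0.086  0.036 ] planeB [0.4457 0.0855 0.036 ]
len 0.329031231281409 yaw 2.6204950652066525
rack origin [0.51557324 0.07697396]
divs [ 165.   103.2   32.9  -34.2  -99.  -165. ]
gap 1 w 55.84783855182596 rail pt [0.5084 0.2109]
gap 2 w 64.24016125914855 rail pt [0.5115 0.1449]
gap 3 w 61.127090515636894 rail pt [0.5146 0.0763]
gap 4 w 58.79680447433013 rail pt [0.5176 0.0104]
gap 5 w 59.98810519905848 rail pt [ 0.5206 -0.0549]
tin [0.46920986 0.06945868] rackframe -0.046658498496026365 -0.005387667580640281 yaw 5.035445068612255 0.043638642410558565 0.036155126418316905
```

The heights and sizes agree with the text. Joint 6 is at its 180° limit, which cut the last move short, so I'll half-turn the tool the free way.

Emit:
move_arm([
  {"tx": 0,"ty": 0,"tz": 0,"twist": -0.12},
  {"tx": 0,"ty": 0,"tz": 0,"twist": -0.12},
  {"tx": 0,"ty": 0,"tz": 0,"twist": -0.12},
  {"tx": 0,"ty": 0,"tz": 0,"twist": -0.12},
  {"tx": 0,"ty": 0,"tz": 0,"twist": -0.12},
  {"tx": 0,"ty": 0,"tz": 0,"twist": -0.12},
  {"tx": 0,"ty": 0,"tz": 0,"twist": -0.12},
  {"tx": 0,"ty": 0,"tz": 0,"twist": -0.12},
  {"tx": 0,"ty": 0,"tz": 0,"twist": -0.12},
  {"tx": 0,"ty": 0,"tz": 0,"twist": -0.12},
  {"tx": 0,"ty": 0,"tz": 0,"twist": -0.12},
  {"tx": 0,"ty": 0,"tz": 0,"twist": -0.12},
  {"tx": 0,"ty": 0,"tz": 0,"twist": -0.12},
  {"tx": 0,"ty": 0,"tz": 0,"twist": -0.12},
  {"tx": 0,"ty": 0,"tz": 0,"twist": -0.12},
  {"tx": 0,"ty": 0,"tz": 0,"twist": -0.12},
  {"tx": 0,"ty": 0,"tz": 0,"twist": -0.12},
  {"tx": 0,"ty": 0,"tz": 0,"twist": -0.12},
  {"tx": 0,"ty": 0,"tz": 0,"twist": -0.12},
  {"tx": 0,"ty": 0,"tz": 0,"twist": 0},
])

```text
t: 4.22
tcp_pos: [0.4154, 0.06, 0.2574]
ee_rot: [178.5, -1.7, 137.5]
force: [-0.4, -0.3, 0.2]
grip_width: -0.002
grip_force: 0.0
```

Emit:
move_arm([
  {"tx": 0,"ty": 0,"tz": 0,"twist": -0.11},
  {"tx": 0,"ty": 0,"tz": 0,"twist": -0.11},
  {"tx": 0,"ty": 0,"tz": 0,"twist": -0.11},
  {"tx": 0,"ty": 0,"tz": 0,"twist": -0.11},
  {"tx": 0,"ty": 0,"tz": 0,"twist": -0.11},
  {"tx": 0,"ty": 0,"tz": 0,"twist": -0.11},
  {"tx": 0,"ty": 0,"tz": 0,"twist": -0.12},
  {"tx": 0,"ty": 0,"tz": 0,"twist": 0},
  {"tx": 0,"ty": 0,"tz": 0,"twist": 0},
])

```text
t: 4.97
tcp_pos: [0.4155, 0.0602, 0.2574]
ee_rot: [177.8, -0.2, -178.2]
force: [0.0, 0.7, -0.5]
grip_width: -0.004
grip_force: 0.0
```

```bash
cat >> h.py <<'E'
def togo(tip):
    s=observe();T=rot(s['ee_rot']);cur=s['tcp_pos']+T@[0,0,nose_length() if callable(nose_length) else nose_length]
    print('t',s['t'],'tip',cur.round(4),'ee',s['ee_rot'].round(2),'F',s['force'].round(1),'-> mm',(T.T@(np.array(tip)-cur)*1000).round(1))
E
python3 - <<'E'
from h import *
togo([.5084,.2109,.085]);togo([.5115,.1449,.085]);togo([.5146,.0763,.085])
E
```

```text
t 4.9667 tip [0.4154 0.0612 0.2324] ee [ 177.75   -0.21 -178.23] F [ 0.   0.7 -0.5] -> mm [-98.2 140.9 152.7]
t 4.9667 tip [0.4154 0.0612 0.2324] ee [ 177.75   -0.21 -178.23] F [ 0.   0.7 -0.5] -> mm [-99.2  74.9 150.1]
t 4.9667 tip [0.4154 0.0612 0.2324] ee [ 177.75   -0.21 -178.23] F [ 0.   0.7 -0.5] -> mm [-100.2    6.2  147.4]
```

Emit:
move_arm([
  {"tx": -16.4,"ty": 23.5,"tz": 0,"twist": 0},
  {"tx": -16.4,"ty": 23.5,"tz": 0,"twist": 0},
  {"tx": -16.4,"ty": 23.5,"tz": 0,"twist": 0},
  {"tx": -16.4,"ty": 23.5,"tz": 0,"twist": 0},
  {"tx": -16.4,"ty": 23.5,"tz": 0,"twist": 0},
  {"tx": -16.4,"ty": 23.5,"tz": 0,"twist": 0},
  {"tx": 0,"ty": 0,"tz": 25,"twist": 0},
  {"tx": 0,"ty": 0,"tz": 25,"twist": 0},
  {"tx": 0,"ty": 0,"tz": 25,"twist": 0},
  {"tx": 0,"ty": 0,"tz": 25,"twist": 0},
  {"tx": 0,"ty": 0,"tz": 25,"twist": 0},
  {"tx": 0,"ty": 0,"tz": 20,"twist": -0.015},
  {"tx": 0,"ty": 0,"tz": 0,"twist": 0},
  {"tx": 0,"ty": 0,"tz": 0,"twist": 0},
  {"tx": 0,"ty": 0,"tz": 0,"twist": 0},
])

```text
t: 6.22
tcp_pos: [0.5088, 0.2107, 0.1188]
ee_rot: [177.7, -0.1, -177.2]
force: [-0.2, 0.2, 0.2]
grip_width: 0.002
grip_force: 0.0
```

```bash
python3 - <<'E'
from h import *
togo([.5084,.2109,.058]);togo([.5115,.1449,.075])
im=camera('wrist');cv2.imwrite('pics/w4.png',im)
E
```

```text
t 6.2167 tip [0.5087 0.2117 0.0938] ee [ 1.7772e+02 -9.0000e-02 -1.7719e+02] F [-0.2  0.2  0.2] -> mm [ 0.3 -2.2 35.7]
t 6.2167 tip [0.5087 0.2117 0.0938] ee [ 1.7772e+02 -9.0000e-02 -1.7719e+02] F [-0.2  0.2  0.2] -> mm [  0.5 -67.6  16.1]
```

View pics/w4.png

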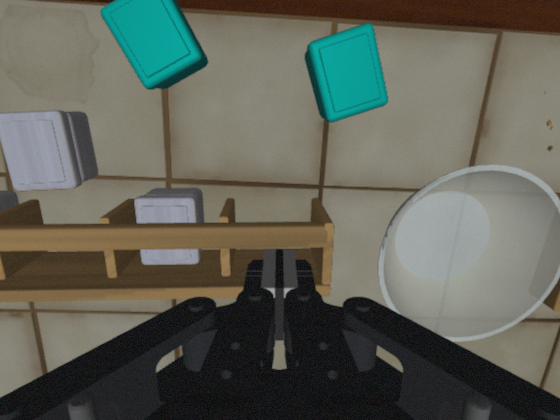

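The fingertip, near (280,255), hangs over gap 1, whose walls are at columns 227 and 320. The rail spans rows 224–248. I'll check the rail's x here and then touch.

```bash
python3 - <<'E'
from h import *
i=camera_info('wrist')
for u,v,z in((280,237,.058),(60,237,.058),(227,205,.045),(320,205,.045),(331,237,.058)): print(onz(i,u,v,z).round(4))
s=observe();print(proj(i,s['tcp_pos']+rot(s['ee_rot'])@[0,0,.025]))
E
```

```text
[0.509  0.2154 0.058 ]
[0.513  0.0927 0.058 ]
[0.4949 0.1837 0.045 ]
[0.4929 0.2392 0.045 ]
[0.508  0.2448 0.058 ]
(np.float64(275.89287264892465), np.float64(266.386289249908))
```

Emit:
move_arm([
  {"tx": 0,"ty": 0,"tz": 10,"twist": 0},
  {"tx": 0,"ty": 0,"tz": 10,"twist": 0},
  {"tx": 0,"ty": -1,"tz": 8,"twist": 0},
  {"tx": 0,"ty": 0,"tz": 3,"twist": 0},
  {"tx": 0,"ty": 0,"tz": 0,"twist": 0},
  {"tx": 0,"ty": 0,"tz": 0,"twist": 0},
])

```text
t: 6.77
tcp_pos: [0.5075, 0.2106, 0.0862]
ee_rot: [177.8, -0.2, -177.1]
force: [1.0, 0.7, 0.6]
grip_width: -0.002
grip_force: 0.0
```

Emit:
move_arm([
  {"tx": 0,"ty": 0,"tz": 1.5,"twist": 0},
  {"tx": 0,"ty": 0,"tz": 1.5,"twist": 0},
  {"tx": 0,"ty": 0,"tz": 1,"twist": 0},
  {"tx": 0,"ty": 0,"tz": 0,"twist": 0},
  {"tx": 0,"ty": 0,"tz": 0,"twist": 0},
])

```text
t: 7.18
tcp_pos: [0.5082, 0.211, 0.0832]
ee_rot: [177.7, -0.1, -177.1]
force: [-0.7, -0.9, 3.3]
grip_width: -0.003
grip_force: 1.7
```

Emit:
move_arm([
  {"tx": 0,"ty": 0,"tz": 1,"twist": 0},
  {"tx": 0,"ty": 0,"tz": 0,"twist": 0},
  {"tx": 0,"ty": 0,"tz": 0,"twist": 0},
])

```text
t: 7.43
tcp_pos: [0.5082, 0.211, 0.0831]
ee_rot: [177.7, -0.1, -177.1]
force: [-2.2, -1.6, 10.5]
grip_width: -0.002
grip_force: 5.1
```

Emit:
move_arm([
  {"tx": 0,"ty": 0,"tz": -10,"twist": 0},
  {"tx": 0,"ty": 0,"tz": -9,"twist": 0},
  {"tx": 0,"ty": -22,"tz": 0,"twist": 0},
  {"tx": 0,"ty": -22,"tz": 0,"twist": 0},
  {"tx": 0,"ty": -22,"tz": 0,"twist": 0},
  {"tx": 0,"ty": 0,"tz": 0,"twist": 0},
  {"tx": 0,"ty": 0,"tz": 8,"twist": 0},
  {"tx": 0,"ty": 0,"tz": 4,"twist": 0},
  {"tx": 0,"ty": 0,"tz": 0,"twist": 0},
  {"tx": 0,"ty": 0,"tz": 0,"twist": 0},
])

```text
t: 8.27
tcp_pos: [0.5108, 0.1454, 0.0855]
ee_rot: [177.7, -0.2, -177.0]
force: [-0.4, 0.0, 0.0]
grip_width: -0.002
grip_force: 0.0
```

```bash
python3 -c "
from h import *
togo([.5115,.1449,.058])"
```

```text
t 8.2667 tip [0.5107 0.1464 0.0606] ee [ 177.74   -0.23 -177.  ] F [-0.4  0.   0. ] -> mm [-0.8 -1.7  2.5]
```

Emit:
move_arm([
  {"tx": 0,"ty": 0,"tz": 1.5,"twist": 0},
  {"tx": 0,"ty": 0,"tz": 1.5,"twist": 0},
  {"tx": 0,"ty": 0,"tz": 1,"twist": 0},
  {"tx": 0,"ty": 0,"tz": 0,"twist": 0},
  {"tx": 0,"ty": 0,"tz": 0,"twist": 0},
])

```text
t: 8.68
tcp_pos: [0.5114, 0.1455, 0.0831]
ee_rot: [177.7, -0.1, -177.0]
force: [-1.7, 0.2, 7.8]
grip_width: 0.006
grip_force: 3.6
```

Emit:
move_arm([
  {"tx": 0,"ty": 0,"tz": -10,"twist": 0},
  {"tx": 0,"ty": 0,"tz": -9,"twist": 0},
  {"tx": 0,"ty": -23,"tz": 0,"twist": 0},
  {"tx": 0,"ty": -23,"tz": 0,"twist": 0},
  {"tx": 0,"ty": -23,"tz": 0,"twist": 0},
  {"tx": 0,"ty": 0,"tz": 0,"twist": 0},
  {"tx": 0,"ty": 0,"tz": 8,"twist": 0},
  {"tx": 0,"ty": 0,"tz": 4,"twist": 0},
  {"tx": 0,"ty": 0,"tz": 1.5,"twist": 0},
  {"tx": 0,"ty": 0,"tz": 1.5,"twist": 0},
  {"tx": 0,"ty": 0,"tz": 0,"twist": 0},
  {"tx": 0,"ty": 0,"tz": 0,"twist": 0},
])

```text
t: 9.68
tcp_pos: [0.5146, 0.0766, 0.0833]
ee_rot: [177.7, -0.2, -177.0]
force: [-0.4, -0.3, 0.6]
grip_width: 0.004
grip_force: 0.2
```

Emit:
move_arm([
  {"tx": 0,"ty": 0,"tz": 1,"twist": 0},
  {"tx": 0,"ty": 0,"tz": 0.5,"twist": 0},
  {"tx": 0,"ty": 0,"tz": 0,"twist": 0},
  {"tx": 0,"ty": 0,"tz": 0,"twist": 0},
])

```text
t: 10.02
tcp_pos: [0.5147, 0.0766, 0.083]
ee_rot: [177.7, -0.1, -177.0]
force: [-3.6, 0.2, 10.0]
grip_width: 0.006
grip_force: 5.3
```

```bash
python3 -c "
from h import *
togo([.408,.0685,.12]);togo([.408,.0685,.012])"
```

```text
t 10.0167 tip [0.5145 0.0776 0.0581] ee [ 1.7770e+02 -1.4000e-01 -1.7703e+02] F [-3.6  0.2 10. ] -> mm [107.   -1.1 -61.8]
t 10.0167 tip [0.5145 0.0776 0.0581] ee [ 1.7770e+02 -1.4000e-01 -1.7703e+02] F [-3.6  0.2 10. ] -> mm [106.8  -5.4  46.2]
```

All three touches are made, at 10.5, 7.8 and 10 N. Next I lift, back off and come down behind the tin.

Emit:
move_arm([
  {"tx": 0,"ty": 0,"tz": -20,"twist": 0},
  {"tx": 0,"ty": 0,"tz": -20,"twist": 0},
  {"tx": 5,"ty": 0,"tz": -15,"twist": 0},
  {"tx": 30,"ty": -2,"tz": 0,"twist": 0},
  {"tx": 30,"ty": -3,"tz": 0,"twist": 0},
  {"tx": 30,"ty": -3,"tz": 0,"twist": 0},
  {"tx": 0,"ty": 0,"tz": 0,"twist": 0},
  {"tx": 0,"ty": 0,"tz": 25,"twist": 0},
  {"tx": 0,"ty": 0,"tz": 25,"twist": 0},
  {"tx": 0,"ty": 0,"tz": 25,"twist": 0},
  {"tx": 0,"ty": 0,"tz": 15,"twist": 0},
  {"tx": 0,"ty": 0,"tz": 0,"twist": 0},
  {"tx": 0,"ty": 0,"tz": 0,"twist": 0},
  {"tx": 0,"ty": 0,"tz": 0,"twist": 0},
])

```text
t: 11.18
tcp_pos: [0.4209, 0.0647, 0.0476]
ee_rot: [177.7, -0.1, -177.1]
force: [0.1, -0.2, 1.4]
grip_width: -0.002
grip_force: 0.0
```

```bash
python3 - <<'E'
from h import *
togo([.42,.0668,.012])
X=np.array([np.cos(np.radians(2.65)),np.sin(np.radians(2.65))]);Y=np.array([-X[1],X[0]])
o=np.array([.5156,.077]); p=o-.027*X-.0025*Y; togo([*p,.012])
im=camera('wrist');cv2.imwrite('pics/w5.png',im)
E
```

```text
t 11.1833 tip [0.4209 0.0657 0.0226] ee [ 1.7773e+02 -1.0000e-01 -1.7705e+02] F [ 0.1 -0.2  1.4] -> mm [ 0.8  0.7 10.6]
t 11.1833 tip [0.4209 0.0657 0.0226] ee [ 1.7773e+02 -1.0000e-01 -1.7705e+02] F [ 0.1 -0.2  1.4] -> mm [-68.2   3.6  10.6]
```

View pics/w5.png

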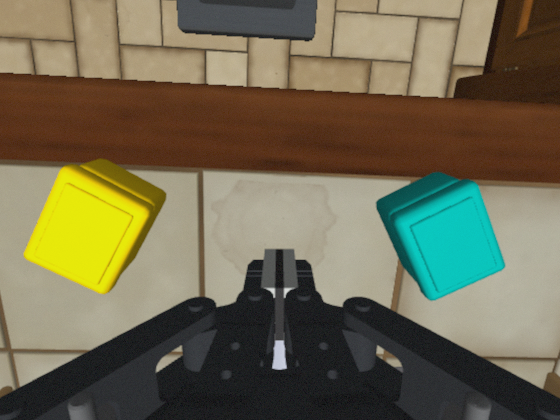

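The fingers are clear, midway between the yellow block at (95,228) and the teal one at (442,237). I'll lower the last bit and push.

Emit:
move_arm([
  {"tx": 0,"ty": 0,"tz": 5,"twist": 0},
  {"tx": 0,"ty": 0,"tz": 4,"twist": 0},
  {"tx": 0,"ty": 0,"tz": 0,"twist": 0},
  {"tx": -4,"ty": 0.2,"tz": 0,"twist": 0},
  {"tx": -4,"ty": 0.2,"tz": 0,"twist": 0},
  {"tx": -4,"ty": 0.2,"tz": 0,"twist": 0},
  {"tx": -3,"ty": 0.2,"tz": 0,"twist": 0},
  {"tx": -3,"ty": 0.2,"tz": 0,"twist": 0},
  {"tx": -3,"ty": 0.2,"tz": 0,"twist": 0},
  {"tx": -3,"ty": 0.2,"tz": 0,"twist": 0},
  {"tx": -3,"ty": 0.2,"tz": 0,"twist": 0},
  {"tx": -3,"ty": 0.2,"tz": 0,"twist": 0},
  {"tx": -3,"ty": 0.2,"tz": 0,"twist": 0},
  {"tx": -3,"ty": 0.2,"tz": 0,"twist": 0},
  {"tx": -3,"ty": 0.2,"tz": 0,"twist": 0},
  {"tx": 0,"ty": 0,"tz": 0,"twist": 0},
  {"tx": 0,"ty": 0,"tz": 0,"twist": 0},
])

```text
t: 12.65
tcp_pos: [0.4597, 0.0693, 0.038]
ee_rot: [177.7, -0.1, -177.1]
force: [0.1, -0.4, -0.5]
grip_width: -0.0
grip_force: 0.0
```

```bash
python3 - <<'E'
from h import *
X=np.array([np.cos(np.radians(2.65)),np.sin(np.radians(2.65))]);Y=np.array([-X[1],X[0]])
o=np.array([.5156,.077]); p=o-.027*X-.0025*Y; togo([*p,.012])
a=camera('top');b=camera('side')
cv2.imwrite('pics/p1.png',np.hstack([cv2.resize(a[165:245,190:290],(400,320),interpolation=2),cv2.resize(b[160:240,230:330],(400,320),interpolation=2)]))
E
```

```text
t 12.65 tip [0.4596 0.0703 0.013 ] ee [ 1.7774e+02 -1.0000e-01 -1.7707e+02] F [ 0.1 -0.4 -0.5] -> mm [-29.2   1.4   1. ]
```

View pics/p1.png

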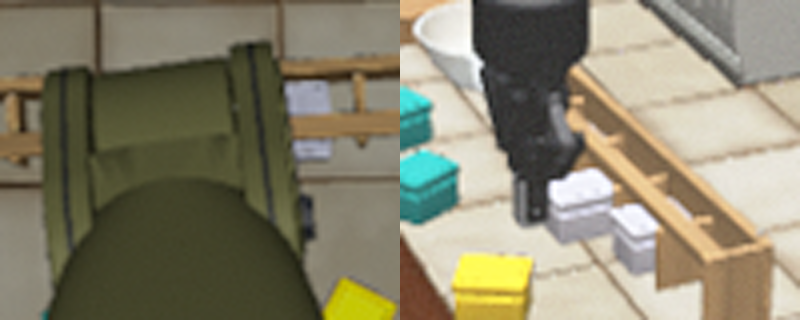

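In the side half, the finger is behind the plain tin at (585,205), and the tin is upright and heading into its gap. I'll carry on.

Emit:
move_arm([
  {"tx": -3,"ty": 0.2,"tz": 0,"twist": 0},
  {"tx": -3,"ty": 0.2,"tz": 0,"twist": 0},
  {"tx": -3,"ty": 0.2,"tz": 0,"twist": 0},
  {"tx": -3,"ty": 0.2,"tz": 0,"twist": 0},
  {"tx": -3,"ty": 0.2,"tz": 0,"twist": 0},
  {"tx": -3,"ty": 0.2,"tz": 0,"twist": 0},
  {"tx": -3,"ty": 0.2,"tz": 0,"twist": 0},
  {"tx": 0,"ty": 0,"tz": 0,"twist": 0},
  {"tx": 0,"ty": 0,"tz": 0,"twist": 0},
])

```text
t: 13.5
tcp_pos: [0.4808, 0.0718, 0.0379]
ee_rot: [177.7, -0.1, -177.1]
force: [0.0, -0.7, 0.4]
grip_width: -0.003
grip_force: 0.0
```

Emit:
move_arm([
  {"tx": -1.5,"ty": 0,"tz": 0,"twist": 0},
  {"tx": -1.5,"ty": 0,"tz": 0,"twist": 0},
  {"tx": -1.5,"ty": 0,"tz": 0,"twist": 0},
  {"tx": 0,"ty": 0,"tz": 0,"twist": 0},
  {"tx": 0,"ty": 0,"tz": 0,"twist": 0},
])

```text
t: 13.92
tcp_pos: [0.4843, 0.0719, 0.0378]
ee_rot: [177.7, -0.2, -177.1]
force: [-0.9, 0.3, -0.0]
grip_width: 0.005
grip_force: 0.6
```

Emit:
move_arm([
  {"tx": -1,"ty": 0,"tz": 0,"twist": 0},
  {"tx": -1,"ty": 0,"tz": 0,"twist": 0},
  {"tx": -1,"ty": 0,"tz": 0,"twist": 0},
  {"tx": -1,"ty": 0,"tz": 0,"twist": 0},
  {"tx": 0,"ty": 0,"tz": 0,"twist": 0},
  {"tx": 0,"ty": 0,"tz": 0,"twist": 0},
])

```text
t: 14.42
tcp_pos: [0.4888, 0.0722, 0.0379]
ee_rot: [177.7, -0.1, -177.1]
force: [-1.1, -0.6, 0.4]
grip_width: -0.0
grip_force: 0.1
```

Emit:
move_arm([
  {"tx": -1,"ty": 0,"tz": 0,"twist": 0},
  {"tx": -1,"ty": 0,"tz": 0,"twist": 0},
  {"tx": 0,"ty": 0,"tz": 0,"twist": 0},
  {"tx": 0,"ty": 0,"tz": 0,"twist": 0},
])

```text
t: 14.75
tcp_pos: [0.4892, 0.0722, 0.0377]
ee_rot: [177.7, -0.3, -177.1]
force: [-4.8, -0.7, 4.0]
grip_width: -0.0
grip_force: 2.5
```

Emit:
move_arm([
  {"tx": -1,"ty": 0,"tz": 0,"twist": 0},
  {"tx": -1,"ty": 0,"tz": 0,"twist": 0},
  {"tx": 0,"ty": 0,"tz": 0,"twist": 0},
  {"tx": 0,"ty": 0,"tz": 0,"twist": 0},
  {"tx": 0,"ty": 0,"tz": 0,"twist": 0},
])

```text
t: 15.17
tcp_pos: [0.4892, 0.0722, 0.0374]
ee_rot: [177.7, -0.5, -177.1]
force: [-7.6, 0.2, 6.5]
grip_width: 0.002
grip_force: 4.1
```

Emit:
move_arm([
  {"tx": 3,"ty": 0,"tz": 0,"twist": 0},
  {"tx": 5,"ty": 0,"tz": 0,"twist": 0},
  {"tx": 15,"ty": 0,"tz": 0,"twist": 0},
  {"tx": 20,"ty": 0,"tz": 0,"twist": 0},
  {"tx": 15,"ty": 0,"tz": 0,"twist": 0},
  {"tx": 0,"ty": 0,"tz": -30,"twist": 0},
  {"tx": 0,"ty": 0,"tz": -35,"twist": 0},
  {"tx": 0,"ty": 0,"tz": -35,"twist": 0},
  {"tx": 0,"ty": 0,"tz": -35,"twist": 0},
  {"tx": 0,"ty": 0,"tz": -35,"twist": 0},
  {"tx": 0,"ty": 0,"tz": -35,"twist": 0},
  {"tx": 10,"ty": -30,"tz": 0,"twist": 0},
  {"tx": 10,"ty": -30,"tz": 0,"twist": 0},
  {"tx": 10,"ty": -30,"tz": 0,"twist": 0},
  {"tx": 10,"ty": -30,"tz": 0,"twist": 0},
  {"tx": 10,"ty": -30,"tz": 0,"twist": 0},
  {"tx": 10,"ty": -30,"tz": 0,"twist": 0},
  {"tx": 10,"ty": -30,"tz": 0,"twist": 0},
  {"tx": 0,"ty": 0,"tz": 0,"twist": 0},
  {"tx": 0,"ty": 0,"tz": 0,"twist": 0},
])

```text
t: 16.83
tcp_pos: [0.3766, -0.1534, 0.235]
ee_rot: [177.8, -0.0, -177.3]
force: [-0.0, -0.7, -0.5]
grip_width: 0.001
grip_force: 0.0
```

```bash
python3 - <<'E'
from h import *
s=observe();print(s['t'],s['tcp_pos'],s['force'])
a=camera('top');b=camera('side');cv2.imwrite('pics/f.png',a)
cv2.imwrite('pics/p2.png',np.hstack([cv2.resize(a[165:265,155:320],(495,300),interpolation=2),cv2.resize(b[160:260,210:310],(300,300),interpolation=2)]))
E
```

```text
16.8333 [ 0.37663403 -0.1533855   0.23501077] [-0.0293087  -0.74076412 -0.47917529]
```

View pics/p2.png

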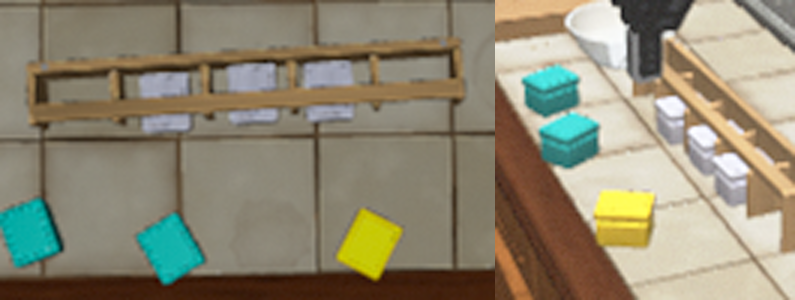

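The tin at (252,92) stands upright in gap 3, with its back at the wall. The neighbouring tins and the look-alikes haven't moved, and the arm is clear.

```bash
python3 -c "
from plant import *
print(hand_in())"
```

```text
the job is handed in; nothing more can be done
None
```

I touched the rail over gaps 1, 2 and 3 in order, then pushed the plain tin upright into gap 3 until it stopped against the back wall; nothing else moved, the arm finished clear at about 17 s, and the job is handed in.

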